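One turn of the translation stage's hand wheel

TASK

Advance the lens carriage on the small bench stage by one screw pitch: push the hand wheel clockwise (seen from above) by its upright red handle through exactly one full turn, so that the handle stops where it started, then move clear. Push the handle gently round with a fingertip or the outside of the fingers, do not pinch it, and leave the eyepiece, the objective and the sample box near the stage where they stand.

Things in the scene. Friction and masses are not known exactly. Their poses are not given: they have to be found in the camera images.
- stage: fixed translation stage with a grey base plate 90 x 255 x 12 mm lying on the bench. Origin on the bench directly under the wheel's axle; its y axis runs along the lead screw and guide rods towards the carriage (aluminium, 72 x 50 mm, top 43 mm above the bench, a black lens ring 10 mm high on it; centred about 125 mm from the wheel's axle); x across the plate. The plate reaches from y = -50 to +205 mm. Nothing of the stage but the wheel and its handle is higher than 60 mm.
- wheel_axis (a point): centre of the dark three-spoke hand wheel, on its vertical axle, 60 mm above the bench. The wheel lies flat; its rim is a ring of 65 mm radius made of a 13 mm round bar (rim top 67 mm above the bench, wheel hub of 16 mm radius with its top at 71 mm).
- handle_mid (a point): middle of the upright red handle, a round post 16 mm in diameter that stands on the rim, 65 mm from the axle; it reaches from 68 to 117 mm above the bench, this point is 93 mm above it. It goes round with the wheel and does not spin on its own axis. Its half that follows in a clockwise turn is called handle_trail (the side to push on), the half that goes ahead handle_lead.
- wheel (a joint): angle of the hand wheel in rad, growing clockwise seen from above, 6.283 a turn; at 0 the handle lies on the -x side of the axle in the stage's frame (stage y axis is the direction in which it then moves on). The start value varies between -1.2 and 1.2 and no stop is met within one turn either way. Turning takes about 0.12 N m (2 N at the handle) and the wheel stays where it is left. The screw moves the carriage 15 mm a turn, away from the wheel when clockwise.
- eyepiece_d: loose black eyepiece standing on the bench beside the base plate, on the robot's side of it, 53 mm wide, 70 mm high; origin at the centre of its underside; not to be disturbed
- objective_a: loose white microscope objective with a yellow ring standing on the bench, 25 mm wide, 42 mm high; origin at the centre of its underside; not to be disturbed
- sample_box_1: loose round cream sample box, 45 mm wide, 14 mm high, on the bench; origin at the centre of its underside; not to be disturbed

How it is judged:
On the way:
1. the handle is being pushed round clockwise by the fingers, on its trailing side (value of joint wheel between 2.2 and 4.4 rad and contact force between the fingers and handle_trail above 0.3 N).
At the end, for the whole second after the job is handed in: The wheel has gone one full turn clockwise and stands still with the handle within 13 mm (about 11 degrees) of where it started; eyepiece, objective and sample box are within 15 mm of where they stood (value of joint wheel between 4.7 and 7.9 rad and distance of handle_mid from where it was at the start of the episode below 0.013 m and velocity of joint wheel between -0.05 and 0.05 rad/s and distance of each of eyepiece_d, objective_a, sample_box_1 from where it was at the start of the episode below 0.015 m); the robot touches nothing.
It fails at once if the handle is pinched between the fingers (both its leading and trailing sides pressed with more than 1.5 N at once) (contact force between the fingers and handle_trail above 1.5 N and contact force between the fingers and handle_lead above 1.5 N).
It fails at once if the stage, its wheel or its handle is pushed roughly, with more than 30 N (contact force between the arm and stage above 30 N).
It fails at once if the eyepiece, objective or sample box is lifted, knocked or pushed by more than 15 mm (distance of any of eyepiece_d, objective_a, sample_box_1 from where it was at the start of the episode above 0.015 m).
It also fails if it takes over 61 s, if anything falls off the work surface, if the arm or the gripper's body presses on something with over 40 N, if the wrist force passes 120 N, or if a joint passes its speed limit or range.

ROBOT

A 7-joint arm with a two-finger parallel gripper is mounted at the origin on the work surface; the furniture and walls round the work are solid. World frame = base frame: x ahead of the robot, y to its left, z up, the work surface at z = 0. Lengths are in m, angles in rad, forces in N, time in s.
With the tool pointing down it reaches from about 0.4 to 0.9 m from the base axis. Payload 5.5 kg.
Tool frame: the origin (TCP) lies on the centre line of the jaws, within the pads' length; the fingertips stand 8 mm ahead of it and the grasp point (between the pads) lies 11 mm behind it; z points along the fingers, y is the direction in which the jaws open and shut (so a half turn about z gives the same grasp; the last joint's range is limited). The gripper opens to 92 mm and grips with 3 to 60 N. Pads are 19 mm wide; open, the fingers measure 130 mm over their backs; the gripper's body (75 mm by 190 mm) begins 47 mm behind the grasp point.
Start: joints at [1.367, 0.501, -0.427, 1.55, 0.221, 1.138, -0.21], TCP at [0.293, -0.58, 0.235] pointing down, gripper open.
Joint ranges: [-2.88, 2.88], [-0.31, 2.03], [-1.54, 1.56], [0.2, 2.42], [-1.41, 4.55], [0.19, 2.02], [-2.57, 2.57]. Speed limits (rad/s): [2.57, 2.57, 3.14, 3.14, 3.14, 3.14, 3.14].

INTERFACE

Orientations are given as a unit quaternion [w, x, y, z].
In Python, from workcell import robot gives the robot as it stands. The module is installed in compiled form; this text tells all that it offers.
- The arm moves only by the tool jog_arm, never from a script. Its argument "series" is a list of rows, each a list of 7 numbers: the shift along the tool's x, y, z in m, then the turn, a rotation vector about the tool's x, y, z in rad, then the finger opening in m, from 0 to 0.0918. A call has 1 to 12 rows; each row shifts and turns the commanded pose from where the row before left it, along the tool's axes as they then stand; what a row does not reach is not made up. A row lasts 1/10 s, in which the tool goes at most 50 mm and 8.59 degrees, less where a joint would pass 70% of its speed; a pose out of reach is approached as far as the arm can. A call is refused whole if a number of a shift passes 0.05 or a number of a turn 0.15, either way. A call with a gripper value outside its range is refused whole. The fingers move at their own pace and stop on an object; "force" is the grip in N (left out, the last holds). Time passes only in rows, so rows that do not move let the fingers close. It gives the time, the measured TCP pose, the force and the opening at its end, in the units of the state.
- robot.get_obs(): the state, without advancing time (a new reading comes with each control period).
- robot.read_camera(name): name is "side" or "top"; returns the picture (400x640x3 uint8, red, green, blue); there is no depth.
- robot.camera_info(name): a dict with "fx", "fy", "cx", "cy" (pixels), "view" (4x4, takes a point from world to camera coordinates). Camera axes: x right, y down, z forward; pixel columns grow to the right and rows downward; lengths in m; the calibration is good to about 2 mm. A picture is of the moment at which its call begins. camera_info takes no time and is no camera call.
- robot.close_job(): hands the job in, once; it reports no verdict.
Trained networks look in the newest picture that a camera, given by its name, has taken for a name from the list of things; names that differ only in an ending like _2 or _b are one class to them, and where a whole thing is asked for, a point or a joint stands for the part that bears it (a point fixed in the world has none). Each returns a list of dicts, best first, with "p" (0 to 1); they miss things now and then, are a little off and sometimes report something else, mostly with a low value. They report only what shows in the picture. A call takes as long as a camera call.
- robot.spot_in(name, camera): "bbox" ([left, top, width, height] in pixels, round what is visible of it).
- robot.landmark_of(name, camera): "at" ([column, row] in pixels: a listed point, or the origin of a listed thing).
The state is a dict: "time": time; "joint_pos": joint angles; "qd": joint speeds; "effort": joint torques, N m; "eef_pos": TCP position; "tool_rot": TCP orientation; "wrist_force": force on the tool from outside, world axes, zero at the start; "wrist_torque": the same for the moment, N m; "gripper_width": finger opening in m.
Only numpy, scipy, OpenCV 4.12 (cv2) and the standard library are available. Lean on these libraries where they do the work, as an engineer would, in place of code of your own. Each camera call takes 0.05 s, during which the arm holds its last target.

## Working session

There is one attempt and no reset: what is moved stays moved. The work goes in short steps, Python scripts to look and compute and a tool call to move; the robot and the scene stay as the last step left them, time stands still between calls to the robot, and variables do not carry over. Pictures are saved under pics/ and viewed, and the job is handed in when it is done.

Besides the shell and the picture viewer there is one more tool, called after "Request:" as name(argument=value, ...) on one line, values as JSON. jog_arm: Moves the arm, as the interface text tells. Its arguments: {"type":"object","properties":{"series":{"type":"array"},"force":{"type":"number"}},"required":["series"]}

```bash
mkdir -p pics
cat > h.py <<'E'
import numpy as np, cv2
from workcell import robot
def ray(cam,px):
    i=robot.camera_info(cam);V=np.array(i["view"]);R=V[:3,:3];t=V[:3,3]
    d=R.T@np.array([(px[0]-i["cx"])/i["fx"],(px[1]-i["cy"])/i["fy"],1.]);return -R.T@t,d
def atz(cam,px,z):
    o,d=ray(cam,px);return o+d*(z-o[2])/d[2]
def proj(cam,p):
    i=robot.camera_info(cam);V=np.array(i["view"]);c=V[:3,:3]@np.array(p)+V[:3,3]
    return np.array([c[0]/c[2]*i["fx"]+i["cx"],c[1]/c[2]*i["fy"]+i["cy"]])
def snap(cam,n):
    im=robot.read_camera(cam);cv2.imwrite(f"pics/{n}.png",im[:,:,::-1]);return im
E
python3 - <<'E'
from h import *
np.set_printoptions(precision=4,suppress=True)
o=robot.get_obs();print(o)
for c in("top","side"):
    snap(c,c+"0"); print(c,ray(c,(320,200)))
    for n,z in(("wheel_axis",.06),("handle_mid",.093),("stage",0),("eyepiece_d",0),("objective_a",0),("sample_box_1",0)):
        for r in robot.landmark_of(n,c)[:2]: print(c,n,r,atz(c,r["at"],z))
print(robot.get_obs()["time"])
E
```

```text
{'time': 0.0, 'joint_pos': array([ 1.3672,  0.5019, -0.4268,  1.5515,  0.2208,  1.1383, -0.2103]), 'qd': array([-0.0002,  0.0007, -0.0007,  0.0008, -0.0009, -0.0005, -0.001 ]), 'effort': array([  0.0002, -56.6593,  -5.8161, -27.9108,  -0.0688,   0.0307,
         0.0002]), 'eef_pos': array([ 0.2922, -0.5799,  0.2336]), 'tool_rot': array([-0.001 ,  0.9729,  0.2313, -0.0002]), 'wrist_force': array([-0.1015,  0.3855,  0.1317]), 'wrist_torque': array([ 0.0045,  0.0325, -0.025 ]), 'gripper_width': 0.091828857401258}
top (array([0.3818, 0.0607, 0.9729]), array([ 0.0893, -0.0145, -0.996 ]))
top wheel_axis {'at': [280.7, 174.7], 'p': 0.95} [0.5194 0.1352 0.06  ]
top handle_mid {'at': [262.5, 191.8], 'p': 0.58} [0.4771 0.1707 0.093 ]
top stage {'at': [286.1, 177.2], 'p': 0.66} [0.5225 0.1272 0.    ]
top stage {'at': [284.2, 175.1], 'p': 0.44} [0.5275 0.1318 0.    ]
top eyepiece_d {'at': [243.9, 225.1], 'p': 0.97} [0.4084 0.2242 0.    ]
top eyepiece_d {'at': [409.3, 223.9], 'p': 0.5} [ 0.4148 -0.1634  0.    ]
top objective_a {'at': [379.4, 223.9], 'p': 0.47} [ 0.4141 -0.0933  0.    ]
top objective_a {'at': [285.2, 179.6], 'p': 0.16} [0.5168 0.1293 0.    ]
top sample_box_1 {'at': [409.6, 223.6], 'p': 0.89} [ 0.4155 -0.1642  0.    ]
side (array([ 0.0639, -0.6827,  0.4993]), array([ 0.4019,  0.8085, -0.4307]))
side wheel_axis {'at': [344.8, 197.5], 'p': 0.65} [0.5267 0.1301 0.06  ]
side handle_mid {'at': [314.9, 183.3], 'p': 0.74} [0.4694 0.1572 0.093 ]
side stage {'at': [372.9, 316.8], 'p': 0.72} [ 0.4147 -0.1676  0.    ]
side stage {'at': [343.2, 221.9], 'p': 0.62} [0.5263 0.1332 0.    ]
side eyepiece_d {'at': [275.3, 212.1], 'p': 0.89} [0.411  0.2416 0.    ]
side objective_a {'at': [350.9, 287.5], 'p': 0.64} [ 0.4222 -0.0839  0.    ]
side sample_box_1 {'at': [371.0, 316.3], 'p': 0.96} [ 0.4127 -0.1652  0.    ]
0.7
```

```bash
ls pics
```

```text
side0.png
top0.png
```

View pics/top0.png

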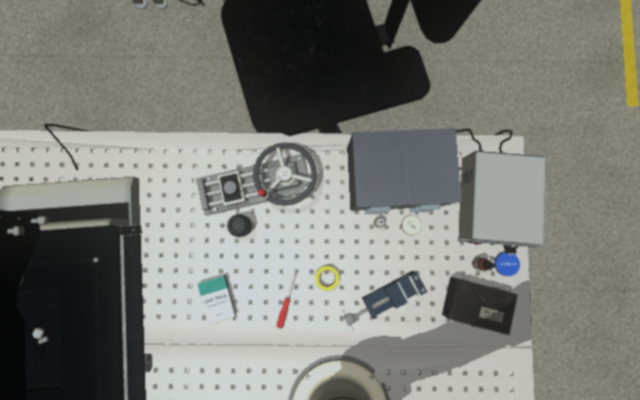

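View pics/side0.png

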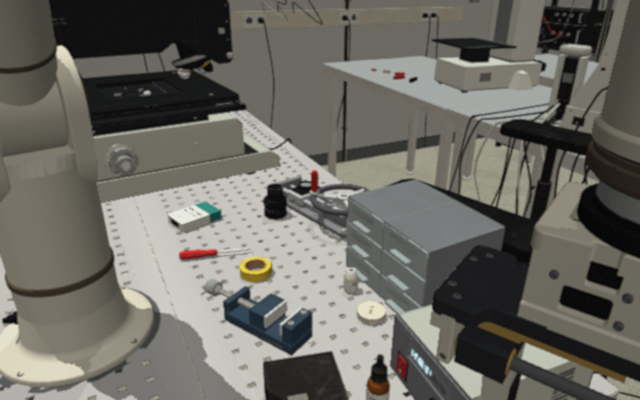

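Run:
```python
from h import *
np.set_printoptions(precision=4,suppress=True)
t=cv2.imread("pics/top0.png");s=cv2.imread("pics/side0.png")
a=cv2.resize(t[130:250,180:340],None,fx=5,fy=5,interpolation=cv2.INTER_CUBIC);cv2.imwrite("pics/t0z.png",a)
a=cv2.resize(s[150:250,250:410],None,fx=5,fy=5,interpolation=cv2.INTER_CUBIC);cv2.imwrite("pics/s0z.png",a)
for n,im,b in(("top",t,(170,215,240,290)),("side",s,(160,200,300,330))):
    r=im.astype(int);m=((r[:,:,2]-r[:,:,1]>50)&(r[:,:,2]-r[:,:,0]>50));M=np.zeros_like(m);M[b[0]:b[1],b[2]:b[3]]=m[b[0]:b[1],b[2]:b[3]]
    y,x=np.nonzero(M);print(n,len(x),x.mean(),y.mean(),x.min(),x.max(),y.min(),y.max())
    for z in(.093,.117):print(atz(n,(x.mean(),y.mean()),z))
    print("top row",atz(n,(x[y==y.min()].mean(),y.min()),.117), atz(n,(x[y==y.max()].mean(),y.max()),.068))
```

```text
top 32 260.90625 191.78125 258 264 189 195
[0.4771 0.1741 0.093 ]
[0.4745 0.171  0.117 ]
top row [0.4803 0.171  0.117 ] [0.4727 0.177  0.068 ]
side 108 313.9166666666667 180.09259259259258 311 317 170 190
[0.4749 0.1735 0.093 ]
[0.4507 0.1229 0.117 ]
top row [0.4741 0.1712 0.117 ] [0.477  0.1773 0.068 ]
```

View pics/t0z.png

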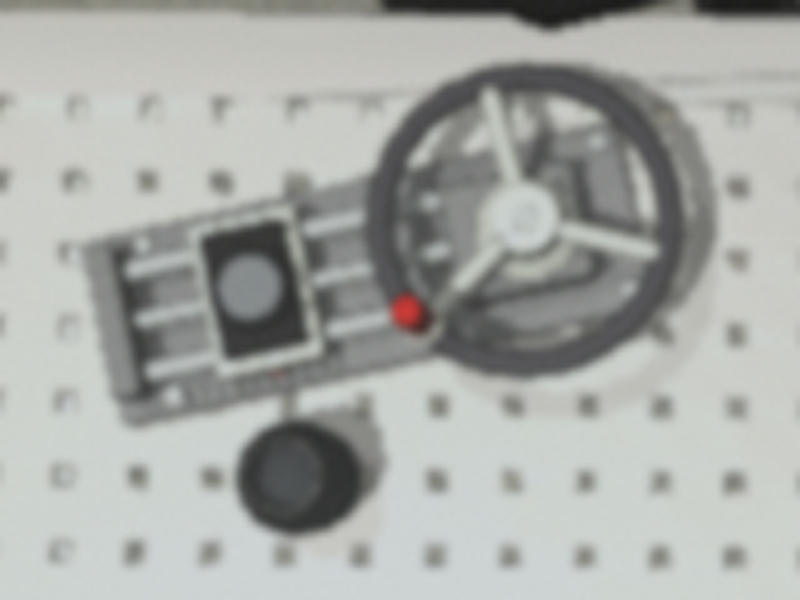

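View pics/s0z.png

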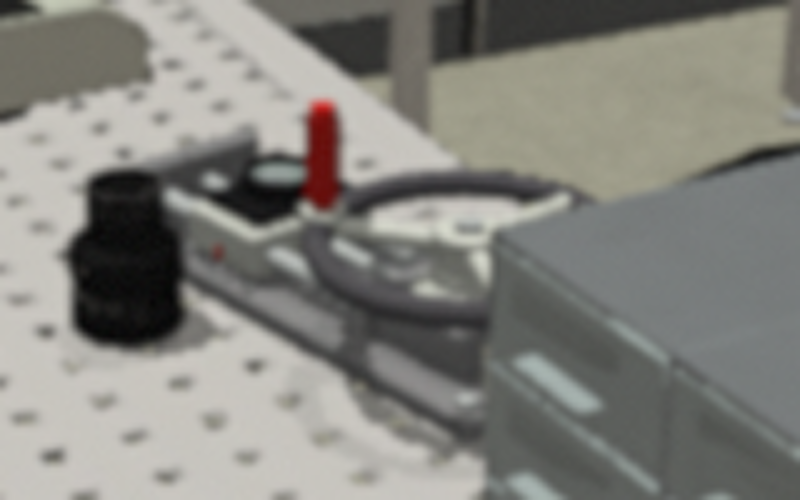

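Run:
```python
from h import *
np.set_printoptions(precision=4,suppress=True)
def tri(a,b):
    o1,d1=ray("top",a);o2,d2=ray("side",b)
    A=np.stack([d1,-d2],1);s=np.linalg.lstsq(A,o2-o1,rcond=None)[0]
    p,q=o1+s[0]*d1,o2+s[1]*d2;return (p+q)/2,np.linalg.norm(p-q)
c1=atz("top",(285,174.0),.06);print("axis rim",c1,"hub",atz("top",(285,173.8),.071))
for h in((260.9,191.8),(261.5,192.3)):
    hh=atz("top",h,.105);print(hh,np.linalg.norm((hh-c1)[:2]))
print("tri handle",tri((260.9,191.8),(313.9,180.1)))
print("cab",tri((352,210),(347,193)), tri((349,133),(408,180)))
for p in((350,209),(349,133),(460,205)):print(atz("top",p,.15))
# stage y axis: plate ends / lens ring
print("lens",atz("top",(180+248/5,130+288/5),.053))
for n,z in(("eyepiece",.07),):print(atz("top",(180+292/5,130+473/5),z),atz("side",(250+125/5,150+178/5),.07))
# rim check: project ring outer edge onto images
for cam,f,(x0,y0) in(("top","top0",(180,130)),("side","side0",(250,150))):
    im=cv2.imread(f"pics/{f}.png");im=cv2.resize(im[y0:y0+120,x0:x0+160],None,fx=5,fy=5,interpolation=cv2.INTER_CUBIC)
    for a in np.linspace(0,2*np.pi,60):
        u=(proj(cam,c1+.065*np.array([np.cos(a),np.sin(a),0]))-[x0,y0])*5+2;cv2.circle(im,tuple(int(v) for v in u),3,(0,255,0),-1)
    cv2.imwrite(f"pics/ov_{cam}.png",im)
```

```text
axis rim [0.521  0.1257 0.06  ] hub [0.5198 0.1249 0.071 ]
[0.4758 0.1726 0.105 ] 0.06516139295289411
[0.4747 0.1713 0.105 ] 0.0649827048126155
tri handle (array([0.4764, 0.1746, 0.0923]), np.float64(0.0017055335102347685))
cab (array([ 0.4409, -0.0177,  0.1484]), np.float64(0.010186393824802987)) (array([ 0.5899, -0.0071,  0.1427]), np.float64(0.010085261372331006))
[ 0.4382 -0.0112  0.15  ]
[ 0.5926 -0.0091  0.15  ]
[ 0.4483 -0.2306  0.15  ]
lens [0.4902 0.2494 0.053 ]
[0.4074 0.2244 0.07  ] [0.4087 0.231  0.07  ]
```

View pics/ov_top.png

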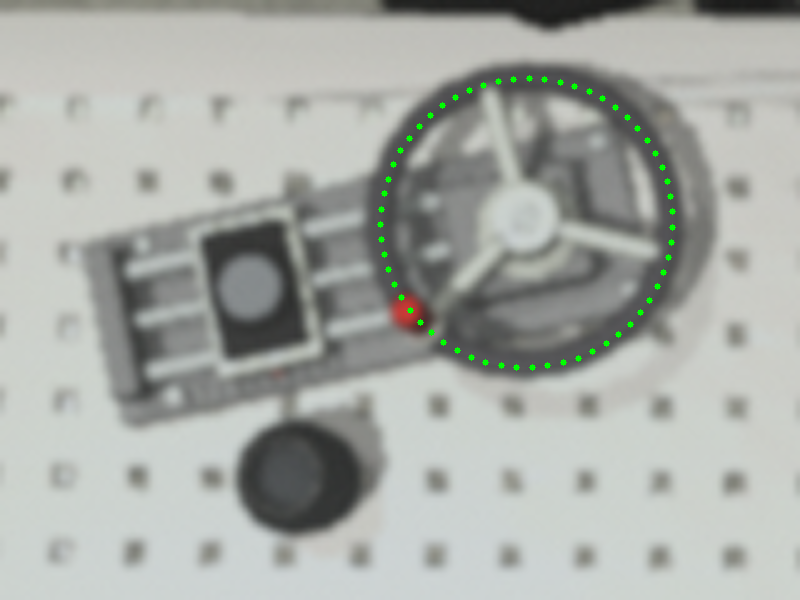

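View pics/ov_side.png

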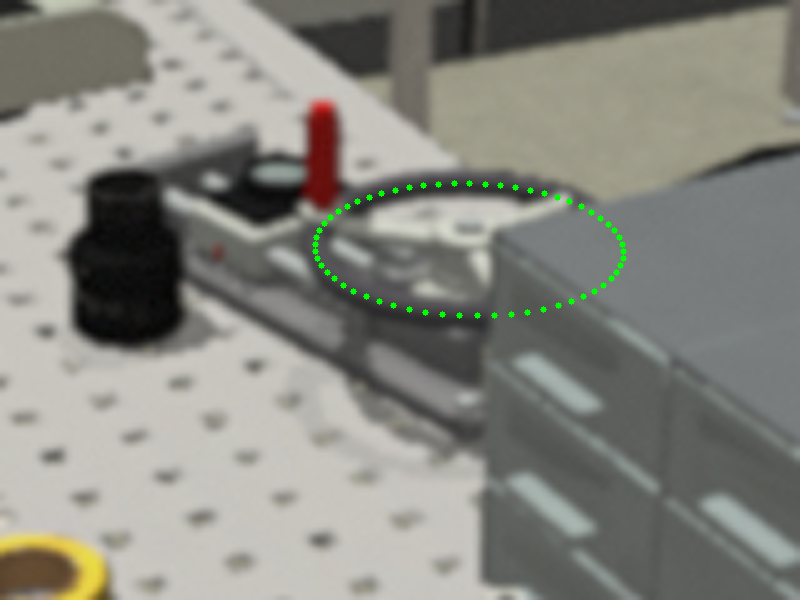

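Request:
jog_arm(series=[[0.0193,-0.0241,0,0,0,0,0],[0.0193,-0.0241,0,0,0,0,0],[0.0193,-0.0241,0,0,0,0,0],[0.0193,-0.0241,0,0,0,0,0],[0.0193,-0.0241,0,0,0,0,0],[0.0193,-0.0241,0,0,0,0,0],[0.0193,-0.0241,0,0,0,0,0],[0.0193,-0.0241,0,0,0,0,0],[0.0193,-0.0241,0,0,0,0,0],[0.0193,-0.0241,0,0,0,0,0],[0.0193,-0.0241,0,0,0,0,0],[0.0193,-0.0241,0,0,0,0,0]], force=20)

```text
time: 1.9
eef_pos: [0.3695, -0.2168, 0.235]
tool_rot: [0.0, 0.973, 0.231, 0.0]
wrist_force: [-0.5, 0.6, 0.9]
gripper_width: 0.0019
```

Request:
jog_arm(series=[[0.0193,-0.0241,0,0,0,0,0],[0.0193,-0.0241,0,0,0,0,0],[0.0193,-0.0241,0,0,0,0,0],[0.0193,-0.0241,0,0,0,0,0],[0.0193,-0.0241,0,0,0,0,0],[0.0193,-0.0241,0,0,0,0,0],[0.0193,-0.0241,0,0,0,0,0],[0.0193,-0.0241,0,0,0,0,0],[0.0193,-0.0241,0,0,0,0,0],[0.0193,-0.0241,0,0,0,0,0],[0.0193,-0.0241,0,0,0,0,0],[0,0,0,0,0,0,0]])

```text
time: 3.1
eef_pos: [0.44, 0.1191, 0.2355]
tool_rot: [-0.001, 0.972, 0.234, 0.001]
wrist_force: [0.2, -0.5, 0.1]
gripper_width: 0.0003
```

Run:
```python
from h import *
np.set_printoptions(precision=4,suppress=True)
o=robot.get_obs();print(o)
```

```text
{'time': 3.1, 'joint_pos': array([ 0.5352,  0.2162, -0.9507,  2.0063,  0.2046,  1.0148, -1.6105]), 'qd': array([ 0.0476, -0.0223,  0.048 ,  0.0322, -0.0052,  0.0158,  0.0811]), 'effort': array([ -0.26  , -27.0625,  -4.7537, -26.5614,   0.2062,  -0.1366,
        -0.8099]), 'eef_pos': array([0.44  , 0.1191, 0.2355]), 'tool_rot': array([-0.0013,  0.9721,  0.2344,  0.0013]), 'wrist_force': array([ 0.2208, -0.5111,  0.1226]), 'wrist_torque': array([-0.0263,  0.0343,  0.0514]), 'gripper_width': 0.00031519659510644005}
```

Request:
jog_arm(series=[[0,0,0,0,0,-0.145,0],[0,0,0,0,0,-0.145,0],[0,0,0,0,0,-0.145,0],[0,0,0,0,0,-0.145,0],[0,0,0,0,0,-0.145,0],[0,0,0,0,0,-0.145,0],[0,0,0,0,0,-0.145,0],[0,0,0,0,0,-0.145,0],[0,0,0,0,0,-0.145,0],[0,0,0,0,0,-0.145,0],[0,0,0,0,0,-0.145,0],[0,0,0,0,0,-0.145,0]])

```text
time: 4.3
eef_pos: [0.4394, 0.1132, 0.2347]
tool_rot: [0.0, 0.448, 0.894, -0.001]
wrist_force: [-0.5, -0.1, 0.1]
gripper_width: 0.0004
```

Request:
jog_arm(series=[[0,0,0,0,0,-0.145,0],[0,0,0,0,0,-0.145,0],[0,0,0,0,0,-0.145,0],[0,0,0,0,0,-0.145,0],[0,0,0,0,0,-0.145,0],[0,0,0,0,0,-0.145,0],[0,0,0,0,0,-0.145,0],[0,0,0,0,0,-0.145,0],[0,0,0,0,0,-0.145,0],[0,0,0,0,0,-0.145,0],[0,0,0,0,0,-0.145,0],[0,0,0,0,0,-0.108,0]])

```text
time: 5.5
eef_pos: [0.4394, 0.1133, 0.2345]
tool_rot: [-0.0, -0.377, 0.926, -0.0]
wrist_force: [0.2, -0.7, 0.1]
gripper_width: 0.0005
```

Request:
jog_arm(series=[[0,0,0,0,0,0,0],[0,0,0,0,0,0,0]])

```text
time: 5.7
eef_pos: [0.4395, 0.1137, 0.2346]
tool_rot: [-0.0, -0.373, 0.928, -0.0]
wrist_force: [-0.0, 0.4, 0.5]
gripper_width: 0.0007
```

```bash
cat >> h.py <<'E'
AX=np.array([.521,.127])
def st():
    np.set_printoptions(precision=4,suppress=True)
    o=robot.get_obs();q=o["tool_rot"];psi=np.degrees(2*np.arctan2(q[2],q[1]))%360
    p=o["eef_pos"];r=np.radians(psi);v=np.append(AX,0)-np.append(p[:2],0)
    x=np.array([np.cos(r),np.sin(r),0]);y=np.array([np.sin(r),-np.cos(r),0])
    print("t",o["time"],"p",p,"psi",psi,"j",o["joint_pos"],"F",o["wrist_force"],"axis in tool",v@x,v@y,"q",q)
    return o,x,y
E
python3 -c "
from h import *
o,x,y=st()
h=np.array([.476,.1735,0]);d=h-o['eef_pos'];print('handle in tool',d@x,d@y)
snap('side','side1')"
```

```text
t 5.7 p [0.4395 0.1137 0.2346] psi 223.80456314783333 j [ 0.8802  0.5563 -1.5183  2.0034  0.6072  1.1804  1.4477] F [-0.0028  0.3648  0.4712] axis in tool -0.06806372823237607 -0.04683253873725091 q [-0.0002 -0.373   0.9278 -0.0003]
handle in tool -0.06777432904877775 0.01787577794702495
```

View pics/side1.png

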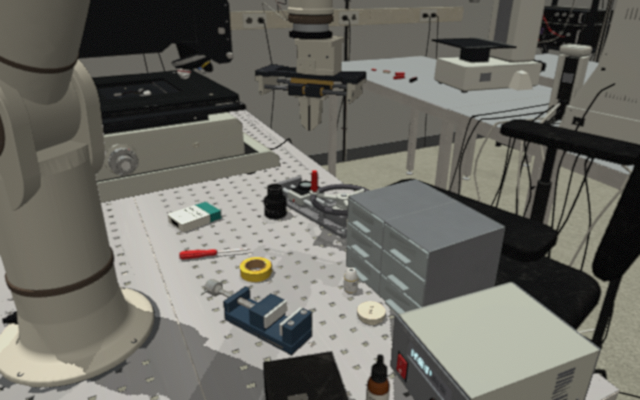

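Request:
jog_arm(series=[[-0.0056,0.0036,0.026,0,0,0,0],[-0.0056,0.0036,0.026,0,0,0,0],[-0.0056,0.0036,0.026,0,0,0,0],[-0.0056,0.0036,0.026,0,0,0,0],[-0.0056,0.0036,0.026,0,0,0,0],[0,0,0,0,0,0,0],[0,0,0,0,0,0,0]])

```text
time: 6.45
eef_pos: [0.4469, 0.1469, 0.1051]
tool_rot: [-0.0, -0.375, 0.927, 0.0]
wrist_force: [0.4, 0.3, 0.4]
gripper_width: 0.0001
```

```bash
python3 -c "
from h import *
o,x,y=st()
h=np.array([.476,.1735,0]);d=h-o['eef_pos'];print('handle in tool',d@x,d@y)
a=snap('side','side2');t=snap('top','top2')
cv2.imwrite('pics/z2.png',np.vstack([cv2.resize(i,None,fx=4,fy=4,interpolation=cv2.INTER_CUBIC)[:,:,::-1] for i in (a[130:205,230:390],t[150:220,220:380])]))"
```

```text
t 6.45 p [0.4469 0.1469 0.1051] psi 224.00457657396112 j [ 0.5786  0.6983 -1.2221  2.0797  0.8209  0.9707  1.2442] F [0.3788 0.2658 0.4259] axis in tool -0.03945927142302048 -0.0658312450294258 q [-0.0004 -0.3746  0.9272  0.0002]
handle in tool -0.0393957633430047 -0.0011223123638055591
```

View pics/z2.png

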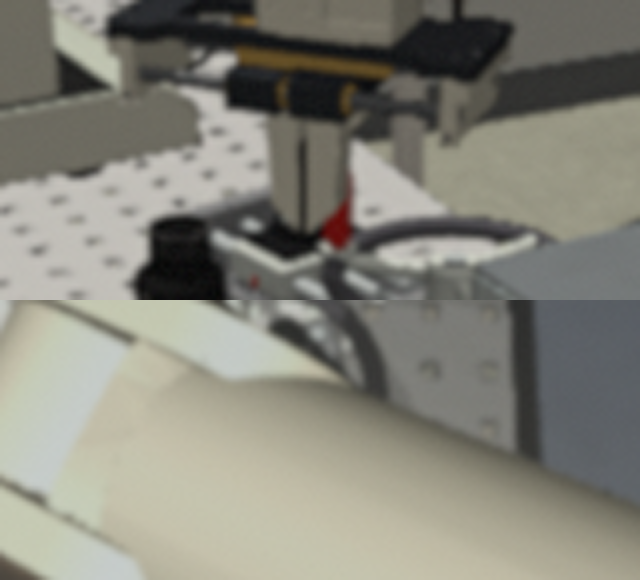

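Request:
jog_arm(series=[[-0.0044,-0.001,0.002,0,0,0,0],[-0.0044,0,0.002,0,0,0,0],[-0.0044,0,0,0,0,0,0],[-0.004,0,0,0,0,0,0],[-0.004,0,0,0,0,0,0],[0,0,0,0,0,0,0]])

```text
time: 7.15
eef_pos: [0.4632, 0.1612, 0.1008]
tool_rot: [-0.0, -0.375, 0.927, 0.0]
wrist_force: [-0.6, 0.1, 0.0]
gripper_width: 0.0003
```

```bash
python3 -c "
from h import *
o,x,y=st()
a=snap('side','side3')
cv2.imwrite('pics/z3.png',np.vstack([cv2.resize(i,None,fx=5,fy=5,interpolation=cv2.INTER_CUBIC)[:,:,::-1] for i in (a[130:230,250:400],)]))"
```

```text
t 7.15 p [0.4632 0.1612 0.1008] psi 224.037371628362 j [ 0.526   0.7263 -1.1937  2.0365  0.8355  0.9833  1.2319] F [-0.5702  0.0926  0.0142] axis in tool -0.017770047893187334 -0.06475459101060027 q [-0.     -0.3749  0.9271  0.0001]
```

View pics/z3.png

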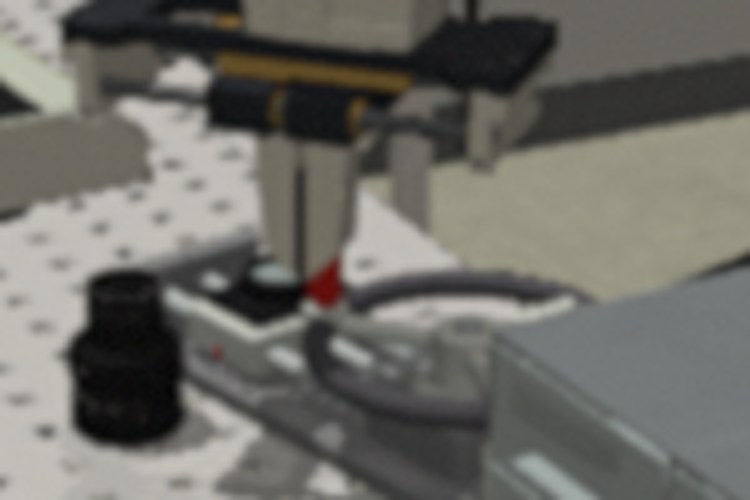

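Request:
jog_arm(series=[[-0.0033,0.0008,0,0,0,0.05,0],[-0.0033,0.0008,0,0,0,0.05,0],[-0.0033,0.0008,0,0,0,0.05,0],[-0.0033,0.0008,0,0,0,0.05,0],[-0.0033,0.0008,0,0,0,0.05,0],[-0.0033,0.0008,0,0,0,0.05,0],[-0.0033,0.0008,0,0,0,0.05,0],[-0.0033,0.0008,0,0,0,0.05,0],[-0.0033,0.0008,0,0,0,0.05,0],[-0.0033,0.0008,0,0,0,0.05,0]])

```text
time: 8.2
eef_pos: [0.4861, 0.1844, 0.1005]
tool_rot: [-0.001, -0.133, 0.991, -0.0]
wrist_force: [-2.1, -1.1, 0.5]
gripper_width: 0.0004
```

```bash
python3 -c "
from h import *
o,x,y=st()
a=snap('side','side4');t=snap('top','top4')
cv2.imwrite('pics/z4.png',np.vstack([cv2.resize(i,None,fx=4,fy=4,interpolation=cv2.INTER_CUBIC)[:,:,::-1] for i in (a[130:205,230:390],t[150:220,220:380])]))"
```

```text
t 8.2 p [0.4861 0.1844 0.1005] psi 195.27749645826603 j [ 0.4014  0.6911 -1.0683  1.9674  0.755   0.952   0.7871] F [-2.0839 -1.0846  0.4649] axis in tool -0.018503816920015518 -0.06460099735539301 q [-0.0007 -0.1329  0.9911 -0.0001]
```

View pics/z4.png

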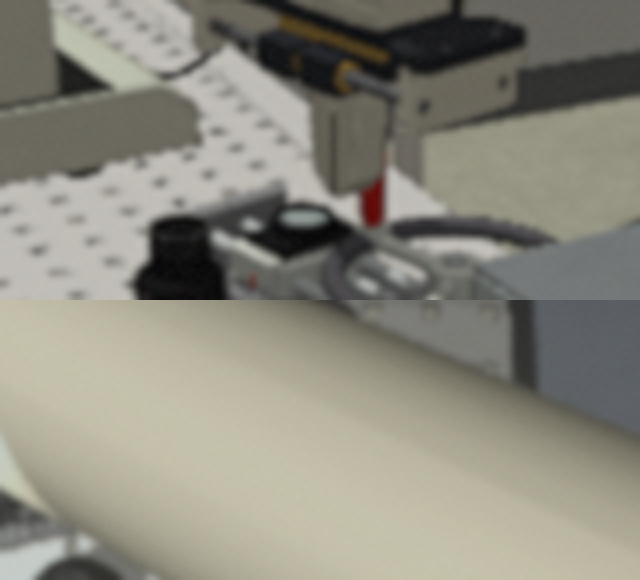

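Request:
jog_arm(series=[[-0.0033,0.0008,0,0,0,0.05,0],[-0.0033,0.0008,0,0,0,0.05,0],[-0.0033,0.0008,0,0,0,0.05,0],[-0.0033,0.0008,0,0,0,0.05,0],[-0.0033,0.0008,0,0,0,0.05,0],[-0.0033,0.0008,0,0,0,0.05,0],[-0.0033,0.0008,0,0,0,0.05,0],[-0.0033,0.0008,0,0,0,0.05,0],[-0.0033,0.0008,0,0,0,0.05,0],[-0.0033,0.0008,0,0,0,0.05,0],[-0.0033,0.0008,0,0,0,0.05,0],[-0.0033,0.0008,0,0,0,0.05,0]])

```text
time: 9.5
eef_pos: [0.5253, 0.1941, 0.1006]
tool_rot: [-0.001, 0.165, 0.986, 0.0]
wrist_force: [-1.9, 1.0, -0.5]
gripper_width: 0.0003
```

```bash
python3 -c "
from h import *
o,x,y=st()
a=snap('side','side5')
cv2.imwrite('pics/z5.png',np.vstack([cv2.resize(i,None,fx=4,fy=4,interpolation=cv2.INTER_CUBIC)[:,:,::-1] for i in (a[130:205,230:430],)]))"
```

```text
t 9.5 p [0.5253 0.1941 0.1006] psi 161.0051567674026 j [ 0.2863  0.6726 -0.9161  1.8728  0.6607  0.9338  0.2975] F [-1.924   0.9571 -0.4566] axis in tool -0.01776816834463107 -0.06485394870999427 q [-0.0005  0.165   0.9863  0.0002]
```

View pics/z5.png

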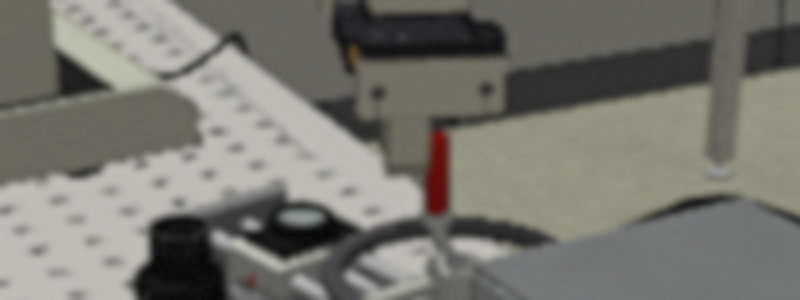

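Request:
jog_arm(series=[[-0.0033,0.0008,0,0,0,0.05,0],[-0.0033,0.0008,0,0,0,0.05,0],[-0.0033,0.0008,0,0,0,0.05,0],[-0.0033,0.0008,0,0,0,0.05,0],[-0.0033,0.0008,0,0,0,0.05,0],[-0.0033,0.0008,0,0,0,0.05,0],[-0.0033,0.0008,0,0,0,0.05,0],[-0.0033,0.0008,0,0,0,0.05,0],[-0.0033,0.0008,0,0,0,0.05,0],[-0.0033,0.0008,0,0,0,0.05,0],[-0.0033,0.0008,0,0,0,0.05,0],[-0.0033,0.0008,0,0,0,0.05,0]])

```text
time: 10.75
eef_pos: [0.563, 0.1799, 0.1006]
tool_rot: [-0.0, 0.449, 0.894, 0.0]
wrist_force: [-1.1, 2.0, -0.7]
gripper_width: 0.0008
```

```bash
python3 -c "
from h import *
o,x,y=st()"
```

```text
t 10.75 p [0.563  0.1799 0.1006] psi 126.67422837009778 j [ 0.2146  0.6575 -0.7685  1.7981  0.5622  0.9188 -0.1635] F [-1.127   2.0111 -0.6829] axis in tool -0.017358616512088053 -0.06524677956764027 q [-0.0004  0.4487  0.8937  0.0004]
```

Run:
```python
from h import *
t=cv2.imread("pics/top0.png");s=cv2.imread("pics/side0.png")
a=cv2.resize(t[120:220,340:470],None,fx=4,fy=4,interpolation=cv2.INTER_CUBIC)
b=cv2.resize(s[170:240,340:510],None,fx=3.5,fy=3.5,interpolation=cv2.INTER_CUBIC)[:,:520]
w=max(a.shape[1],b.shape[1])
cv2.imwrite("pics/cab.png",np.vstack([cv2.copyMakeBorder(i,0,0,0,w-i.shape[1],0) if 0 else np.pad(i,((0,0),(0,w-i.shape[1]),(0,0))) for i in(a,b)])[:600])
```

```text
(no output)
```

View pics/cab.png

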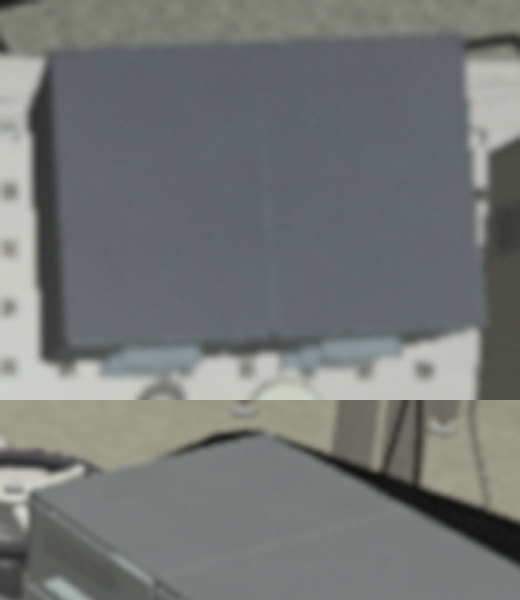

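Run:
```python
from h import *
np.set_printoptions(precision=4,suppress=True)
def tri(a,b):
    o1,d1=ray("top",a);o2,d2=ray("side",b)
    A=np.stack([d1,-d2],1);s=np.linalg.lstsq(A,o2-o1,rcond=None)[0]
    p,q=o1+s[0]*d1,o2+s[1]*d2;return (p+q)/2,np.linalg.norm(p-q)
print(tri((356.75,206.75),(349.4,196.6)),tri((352.5,133),(414.9,179.1)))
```

```text
(array([ 0.4448, -0.0261,  0.1445]), np.float64(0.003611079461555259)) (array([ 0.5931, -0.0162,  0.1465]), np.float64(0.000939148162542348))
```

Request:
jog_arm(series=[[-0.0033,0.0008,-0.001,0,0,0.05,0],[-0.0033,0.0008,-0.001,0,0,0.05,0],[-0.0033,0.0008,-0.001,0,0,0.05,0],[-0.0033,0.0008,-0.001,0,0,0.05,0],[-0.0033,0.0008,0,0,0,0.05,0],[-0.0033,0.0008,0,0,0,0.05,0],[-0.0033,0.0008,0,0,0,0.05,0],[-0.0033,0.0008,0,0,0,0.05,0],[-0.0033,0.0008,0,0,0,0.05,0],[-0.0033,0.0008,0,0,0,0.05,0],[-0.0033,0.0008,0,0,0,0.05,0],[-0.0033,0.0008,0,0,0,0.05,0]])

```text
time: 11.95
eef_pos: [0.5858, 0.1469, 0.1046]
tool_rot: [-0.001, 0.693, 0.721, 0.0]
wrist_force: [-1.0, 2.0, -0.9]
gripper_width: 0.0004
```

```bash
python3 -c "
from h import *
o,x,y=st()
a=snap('side','side6')"
```

```text
t 11.95 p [0.5858 0.1469 0.1046] psi 92.29805061908222 j [ 0.1769  0.6245 -0.6293  1.7661  0.4532  0.8999 -0.6103] F [-0.9803  1.9865 -0.8647] axis in tool -0.01730469528443608 -0.06556374444563227 q [-0.0005  0.6928  0.7211  0.0004]
```

View pics/side6.png

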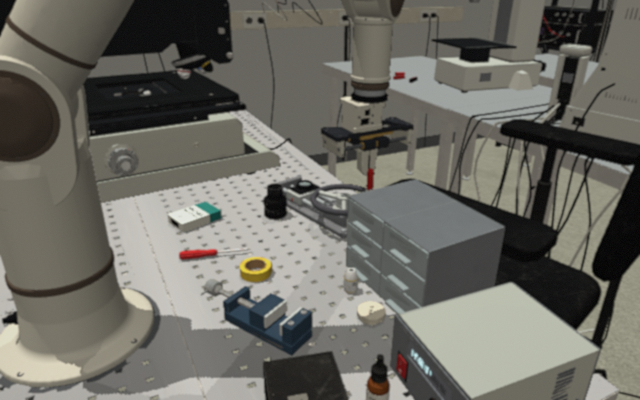

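Request:
jog_arm(series=[[-0.0033,0.0008,0,0,0,0.05,0],[-0.0033,0.0008,0,0,0,0.05,0],[-0.0033,0.0008,0,0,0,0.05,0],[-0.0033,0.0008,0,0,0,0.05,0],[-0.0033,0.0008,0,0,0,0.05,0],[-0.0033,0.0008,0,0,0,0.05,0],[-0.0033,0.0008,0,0,0,0.05,0],[-0.0033,0.0008,0,0,0,0.05,0],[-0.0033,0.0008,0,0,0,0.05,0],[-0.0033,0.0008,0,0,0,0.05,0],[-0.0033,0.0008,0,0,0,0.05,0],[-0.0033,0.0008,0,0,0,0.05,0]])

```text
time: 13.2
eef_pos: [0.586, 0.107, 0.1046]
tool_rot: [-0.001, 0.875, 0.484, 0.0]
wrist_force: [0.2, 2.0, -1.0]
gripper_width: 0.0002
```

```bash
python3 -c "
from h import *
o,x,y=st()"
```

```text
t 13.2 p [0.586  0.107  0.1046] psi 57.95902906224149 j [ 0.1464  0.5764 -0.4901  1.7912  0.344   0.8592 -1.0632] F [ 0.1747  2.0318 -0.9561] axis in tool -0.01746664227078589 -0.06569844024120973 q [-0.0005  0.8748  0.4845  0.0003]
```

Request:
jog_arm(series=[[-0.0033,0.0008,0,0,0,0.05,0],[-0.0033,0.0008,0,0,0,0.05,0],[-0.0033,0.0008,0,0,0,0.05,0],[-0.0033,0.0008,0,0,0,0.05,0],[-0.0033,0.0008,0,0,0,0.05,0],[-0.0033,0.0008,0,0,0,0.05,0],[-0.0033,0.0008,0,0,0,0.05,0],[-0.0033,0.0008,0,0,0,0.05,0],[-0.0033,0.0008,0,0,0,0.05,0],[-0.0033,0.0008,0,0,0,0.05,0]])

```text
time: 14.2
eef_pos: [0.5687, 0.0784, 0.1047]
tool_rot: [-0.001, 0.967, 0.253, 0.0]
wrist_force: [0.3, 2.9, -1.6]
gripper_width: 0.0004
```

```bash
python3 -c "
from h import *
o,x,y=st()
a=snap('side','side7')
cv2.imwrite('pics/z7.png',cv2.resize(a[130:260,230:430],None,fx=4,fy=4,interpolation=cv2.INTER_CUBIC)[:,:,::-1])"
```

```text
t 14.2 p [0.5687 0.0784 0.1047] psi 29.316980899768602 j [ 0.1106  0.5224 -0.3761  1.8494  0.2526  0.8157 -1.4531] F [ 0.266   2.9264 -1.5678] axis in tool -0.017839272824112073 -0.06572017079836386 q [-0.0006  0.9675  0.2531  0.0005]
```

View pics/z7.png

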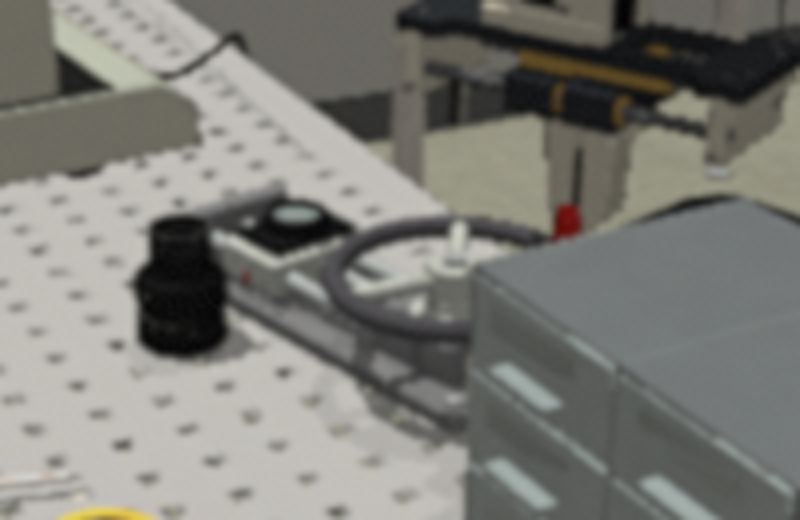

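Request:
jog_arm(series=[[-0.0033,0.0008,0,0,0,0.05,0],[-0.0033,0.0008,0,0,0,0.05,0],[-0.0033,0.0008,0,0,0,0.05,0],[-0.0033,0.0008,0,0,0,0.05,0],[-0.0033,0.0008,0,0,0,0.05,0],[-0.0033,0.0008,0,0,0,0.05,0],[-0.0033,0.0008,0,0,0,0.05,0],[-0.0033,0.0008,0,0,0,0.05,0],[-0.0033,0.0008,0,0,0,0.05,0],[-0.0033,0.0008,0,0,0,0.05,0]])

```text
time: 15.25
eef_pos: [0.5404, 0.0611, 0.105]
tool_rot: [-0.0, 1.0, 0.006, 0.001]
wrist_force: [1.9, 2.5, -0.6]
gripper_width: 0.0003
```

```bash
python3 -c "
from h import *
o,x,y=st()"
```

```text
t 15.25 p [0.5404 0.0611 0.105 ] psi 0.666118673464945 j [ 0.0514  0.4617 -0.2636  1.9283  0.167   0.7702 -1.865 ] F [ 1.9337  2.5467 -0.5594] axis in tool -0.018682159134346402 -0.06614552127374329 q [-0.0004  1.      0.0058  0.001 ]
```

Request:
jog_arm(series=[[-0.0033,0.0008,0,0,0,0.05,0],[-0.0033,0.0008,0,0,0,0.05,0],[-0.0033,0.0008,0,0,0,0.05,0],[-0.0033,0.0008,0,0,0,0.05,0],[-0.0033,0.0008,0,0,0,0.05,0],[-0.0033,0.0008,0,0,0,0.05,0],[-0.0033,0.0008,0,0,0,0.05,0],[-0.0033,0.0008,0,0,0,0.05,0],[-0.0033,0.0008,0,0,0,0.05,0],[-0.0033,0.0008,0,0,0,0.05,0]])

```text
time: 16.25
eef_pos: [0.5071, 0.0598, 0.1051]
tool_rot: [-0.0, 0.97, -0.242, 0.001]
wrist_force: [3.0, 0.8, -0.7]
gripper_width: 0.0001
```

```bash
python3 -c "
from h import *
o,x,y=st()"
```

```text
t 16.25 p [0.5071 0.0598 0.1051] psi 332.0001533854748 j [-0.0409  0.4038 -0.1549  2.0117  0.0916  0.7301 -2.3113] F [ 3.0171  0.7584 -0.6857] axis in tool -0.01929593977439701 -0.06589370129858435 q [-0.0003  0.9703 -0.2419  0.0012]
```

Request:
jog_arm(series=[[0.01,0,0,0,0,0,0],[0.01,0,-0.015,0,0,0,0],[0.01,0,-0.015,0,0,0,0],[0,0,-0.02,0,0,0,0],[0,0,-0.01,0,0,-0.1,0],[0,0,0,0,0,-0.145,0],[0,0,0,0,0,-0.145,0],[0,0,0,0,0,-0.145,0],[0,0,0,0,0,-0.145,0],[0,0,0,0,0,-0.145,0],[0,0,0,0,0,-0.145,0],[0,0,0,0,0,-0.145,0]])

```text
time: 17.45
eef_pos: [0.5331, 0.0447, 0.1648]
tool_rot: [0.0, 0.95, 0.312, -0.0]
wrist_force: [0.6, 0.2, -0.9]
gripper_width: 0.0006
```

Request:
jog_arm(series=[[0,0,0,0,0,-0.145,0],[0,0,0,0,0,-0.145,0],[0,0,0,0,0,-0.145,0],[0,0,0,0,0,-0.145,0],[0,0,0,0,0,-0.145,0],[0,0,0,0,0,-0.145,0],[0,0,0,0,0,-0.145,0],[0,0,0,0,0,-0.145,0],[0,0,0,0,0,-0.145,0],[0,0,0,0,0,-0.145,0],[0,0,0,0,0,-0.145,0],[0,0,0,0,0,-0.145,0]])

```text
time: 18.65
eef_pos: [0.5332, 0.0446, 0.1648]
tool_rot: [0.0, 0.375, 0.927, -0.0]
wrist_force: [-0.4, 0.6, 0.2]
gripper_width: 0.0002
```

Request:
jog_arm(series=[[0,0,0,0,0,-0.145,0],[0,0,0,0,0,-0.145,0],[0,0,0,0,0,0,0],[0,0,0,0,0,0,0]])

```text
time: 19.05
eef_pos: [0.5329, 0.0449, 0.1647]
tool_rot: [-0.0, 0.243, 0.97, 0.0]
wrist_force: [0.6, -0.1, 0.8]
gripper_width: 0.0003
```

```bash
python3 -c "
from h import *
o,x,y=st()
for r in (240,242,244):
    h=np.append(AX+.065*np.array([np.cos(np.radians(r)),np.sin(np.radians(r))]),0);d=h-o['eef_pos'];print('handle in tool',h,d@x,d@y)
a=snap('side','side8');t=snap('top','top8')
cv2.imwrite('pics/z8.png',np.vstack([cv2.resize(i,None,fx=4,fy=4,interpolation=cv2.INTER_CUBIC)[:,:,::-1] for i in (a[130:205,250:410],t[150:220,220:380])]))"
```

```text
t 19.05 p [0.5329 0.0449 0.1647] psi 151.93150878975501 j [ 0.5091  0.468  -0.8066  1.8964  0.4115  0.9504  0.5919] F [ 0.6054 -0.0549  0.8256] axis in tool 0.049135577656047216 0.06682113110246854 q [-0.      0.2425  0.9702  0.0001]
handle in tool [0.4885 0.0707 0.    ] 0.05132638985936516 0.0018580620409641105
handle in tool [0.4905 0.0696 0.    ] 0.0490578768612683 0.0018211775441275145
handle in tool [0.4925 0.0686 0.    ] 0.0467894585296211 0.0018634854782264409
```

View pics/z8.png

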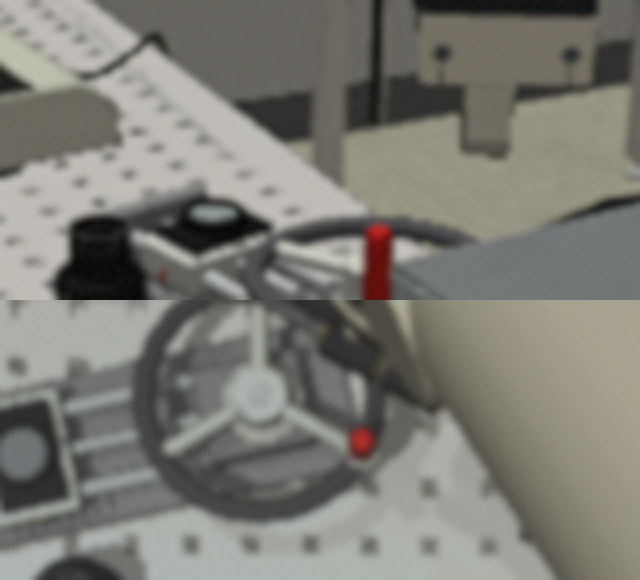

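```bash
cat >> h.py <<'E'
def red(im,b,cam):
    r=im.astype(int);m=(r[:,:,0]-r[:,:,1]>50)&(r[:,:,0]-r[:,:,2]>50);M=np.zeros_like(m);M[b[0]:b[1],b[2]:b[3]]=m[b[0]:b[1],b[2]:b[3]]
    y,x=np.nonzero(M);c=(x.mean(),y.mean());return len(x),c,x.min(),x.max(),y.min(),y.max()
E
python3 -c "
from h import *
np.set_printoptions(precision=4,suppress=True)
t=cv2.imread('pics/top8.png')[:,:,::-1]
n=red(t,(170,200,295,325),'top');print(n)
for z in(.105,.117):
  h=atz('top',n[1],z);v=h[:2]-AX;print(h,np.linalg.norm(v),np.degrees(np.arctan2(v[1],v[0]))%360)
"
```

```text
(29, (np.float64(309.7241379310345), np.float64(184.58620689655172)), np.int64(307), np.int64(312), np.int64(182), np.int64(187))
[0.4921 0.0699 0.105 ] 0.06396456220253686 243.13414033465568
[0.4906 0.0698 0.117 ] 0.06478109629309671 241.9824700295132
```

Request:
jog_arm(series=[[0.002,0.0018,0.02,0,0,0,0],[0.002,0,0.02,0,0,0,0],[0.002,0,0.02,0,0,0,0],[0.005,0,0,0,0,0,0],[0.005,0,0,0,0,0,0],[0.005,0,0,0,0,0,0],[0.005,0,0,0,0,0,0],[0.003,0,0,0,0,0,0],[0,0,0,0,0,0,0]])

```text
time: 20.05
eef_pos: [0.5076, 0.0609, 0.1053]
tool_rot: [0.0, 0.241, 0.971, -0.0]
wrist_force: [0.1, -0.6, -0.1]
gripper_width: 0.0006
```

```bash
python3 -c "
from h import *
o,x,y=st()
h=np.array([.491,.0697,0]);d=h-o['eef_pos'];print(d@x,d@y)"
```

```text
t 20.05 p [0.5076 0.0609 0.1053] psi 152.1374828779155 j [ 0.4435  0.5165 -0.7615  1.9931  0.4859  0.8192  0.49  ] F [ 0.1499 -0.6215 -0.0894] axis in tool 0.019027093550776118 0.06467123141538222 q [ 0.0004  0.2408  0.9706 -0.    ]
0.018769996262069086 -6.615649777128233e-06
```

Request:
jog_arm(series=[[0.0033,-0.0008,0,0,0,0.05,0],[0.0033,-0.0008,0,0,0,0.05,0],[0.0033,-0.0008,0,0,0,0.05,0],[0.0033,-0.0008,0,0,0,0.05,0],[0.0033,-0.0008,0,0,0,0.05,0],[0.0033,-0.0008,0,0,0,0.05,0],[0.0033,-0.0008,0,0,0,0.05,0],[0.0033,-0.0008,0,0,0,0.05,0],[0.0033,-0.0008,0,0,0,0.05,0],[0.0033,-0.0008,0,0,0,0.05,0],[0.0033,-0.0008,0,0,0,0.05,0],[0.0033,-0.0008,0,0,0,0.05,0]])

```text
time: 21.25
eef_pos: [0.4733, 0.0797, 0.105]
tool_rot: [0.001, 0.518, 0.855, -0.0]
wrist_force: [-0.8, -3.0, 0.7]
gripper_width: 0.0002
```

```bash
python3 -c "
from h import *
o,x,y=st()
a=snap('side','side9')
cv2.imwrite('pics/z9.png',cv2.resize(a[130:230,230:430],None,fx=4,fy=4,interpolation=cv2.INTER_CUBIC)[:,:,::-1])"
```

```text
t 21.25 p [0.4733 0.0797 0.105 ] psi 117.55628628874334 j [ 0.3148  0.4297 -0.6406  2.0689  0.3735  0.7561 -0.0776] F [-0.763  -3.0109  0.7058] axis in tool 0.01983245625012616 0.06418528384104334 q [ 0.0006  0.5184  0.8552 -0.0004]
```

View pics/z9.png

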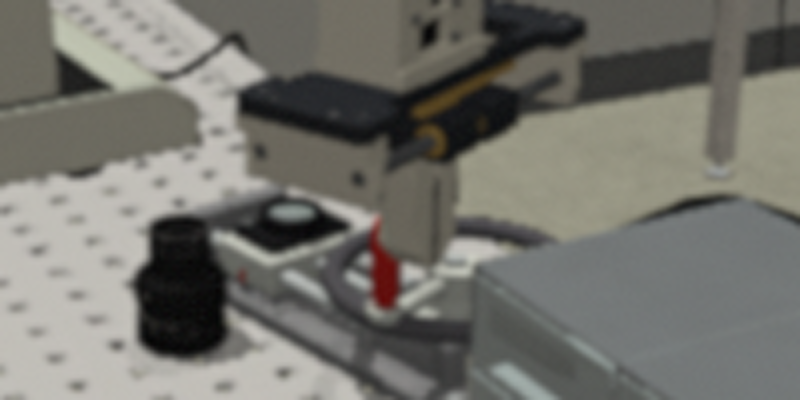

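Request:
jog_arm(series=[[0.0033,-0.0008,0,0,0,0.05,0],[0.0033,-0.0008,0,0,0,0.05,0],[0.0033,-0.0008,0,0,0,0.05,0],[0.0033,-0.0008,0,0,0,0.05,0],[0.0033,-0.0008,0,0,0,0.05,0],[0.0033,-0.0008,0,0,0,0.05,0],[0.0033,-0.0008,0,0,0,0.05,0],[0.0033,-0.0008,0,0,0,0.05,0],[0.0033,-0.0008,0,0,0,0.05,0],[0.0033,-0.0008,0,0,0,0.05,0],[0.0033,-0.0008,0,0,0,0.05,0],[0.0033,-0.0008,0,0,0,0.05,0]])

```text
time: 22.5
eef_pos: [0.4553, 0.1163, 0.1048]
tool_rot: [0.0, 0.747, 0.664, -0.001]
wrist_force: [-0.8, -1.5, 1.0]
gripper_width: 0.0002
```

```bash
python3 -c "
from h import *
o,x,y=st()"
```

```text
t 22.5 p [0.4553 0.1163 0.1048] psi 83.26564184245801 j [ 0.1341  0.3883 -0.5178  2.0941  0.2867  0.7277 -0.6855] F [-0.8217 -1.5122  1.019 ] axis in tool 0.018299297491443555 0.06397248905494186 q [ 0.0002  0.7474  0.6644 -0.0006]
```

Request:
jog_arm(series=[[0.0033,-0.0008,0,0,0,0.05,0],[0.0033,-0.0008,0,0,0,0.05,0],[0.0033,-0.0008,0,0,0,0.05,0],[0.0033,-0.0008,0,0,0,0.05,0],[0.0033,-0.0008,0,0,0,0.05,0],[0.0033,-0.0008,0,0,0,0.05,0],[0.0033,-0.0008,0,0,0,0.05,0],[0.0033,-0.0008,0,0,0,0.05,0],[0,0,0,0,0,0,0]])

```text
time: 23.4
eef_pos: [0.457, 0.1441, 0.1048]
tool_rot: [0.0, 0.864, 0.504, -0.0]
wrist_force: [-0.8, -0.7, -0.1]
gripper_width: 0.0003
```

```bash
python3 -c "
from h import *
o,x,y=st()
a=snap('side','side10');t=snap('top','top10')
n=red(a,(150,210,290,360),'side');print(n)
cv2.imwrite('pics/z10.png',np.vstack([cv2.resize(i,None,fx=4,fy=4,interpolation=cv2.INTER_CUBIC)[:,:,::-1] for i in (a[130:205,230:390],t[150:220,220:380])]))"
```

```text
t 23.4 p [0.457  0.1441 0.1048] psi 60.48113265599388 j [ 0.0061  0.3878 -0.4324  2.0757  0.2413  0.7254 -1.0951] F [-0.7904 -0.6693 -0.1276] axis in tool 0.01664711668598328 0.06412867216762412 q [ 0.      0.8639  0.5036 -0.0001]
(31, (np.float64(312.7096774193548), np.float64(190.19354838709677)), np.int64(310), np.int64(315), np.int64(188), np.int64(193))
```

View pics/z10.png

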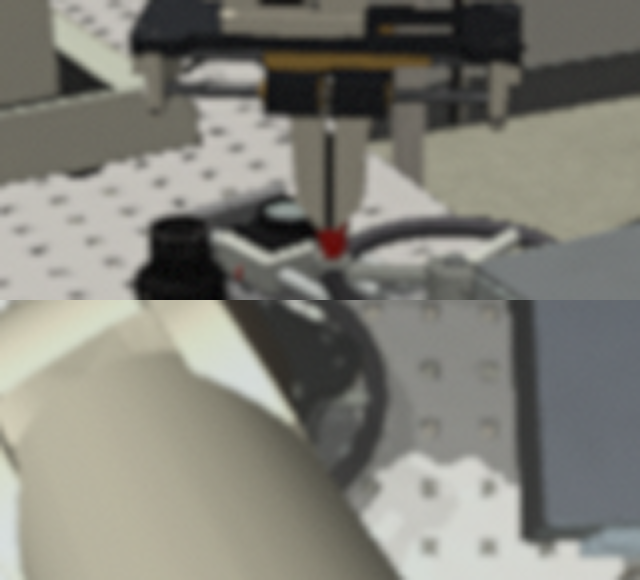

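Request:
jog_arm(series=[[0.0033,-0.0008,0,0,0,0.05,0],[0.0033,-0.0008,0,0,0,0.05,0],[0.0033,-0.0008,0,0,0,0.05,0],[0.0033,-0.0008,0,0,0,0.05,0],[0.0033,-0.0008,0,0,0,0.05,0],[0,0,0,0,0,0,0],[0,0,0,0,0,0,0]])

```text
time: 24.2
eef_pos: [0.4634, 0.1596, 0.1047]
tool_rot: [-0.0, 0.92, 0.393, 0.0]
wrist_force: [-0.0, 0.3, 0.3]
gripper_width: 0.0003
```

```bash
python3 -c "
from h import *
o,x,y=st()
a=snap('side','side11')
n=red(a,(150,210,290,360),'side');print(n, atz('side',(n[1][0],n[5]+.0),.068))
cv2.imwrite('pics/z11.png',np.vstack([cv2.resize(i,None,fx=5,fy=5,interpolation=cv2.INTER_CUBIC)[:,:,::-1] for i in (a[130:230,250:400],)]))"
```

```text
t 24.2 p [0.4634 0.1596 0.1047] psi 46.23205035818885 j [-0.0683  0.3965 -0.3769  2.0522  0.2148  0.7294 -1.3435] F [-0.0201  0.2772  0.2508] axis in tool 0.016270712255515223 0.06418079328369324 q [-0.      0.9197  0.3926  0.0002]
(37, (np.float64(314.2162162162162), np.float64(186.45945945945945)), np.int64(311), np.int64(316), np.int64(182), np.int64(190)) [0.4774 0.1771 0.068 ]
```

View pics/z11.png

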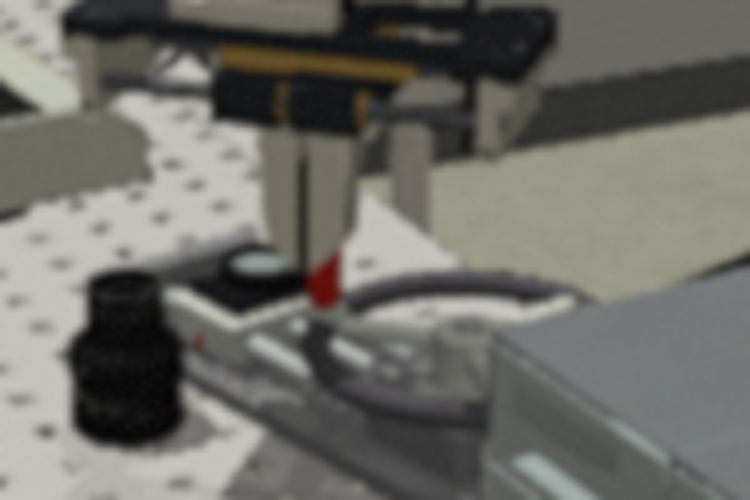

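Request:
jog_arm(series=[[-0.005,0,0,0,0,0,0],[-0.01,0,0,0,0,0,0],[-0.01,0,-0.01,0,0,0,0],[-0.01,0,-0.03,0,0,0,0],[-0.01,0,-0.03,0,0,0,0],[0,0.02,-0.03,0,0,0,0],[0,0.04,-0.02,0,0,0,0],[0,0.04,0,0,0,0,0],[0,0.04,0,0,0,0,0],[0,0.04,0,0,0,0,0],[0,0.02,0,0,0,0,0],[0,0,0,0,0,0,0]])

```text
time: 25.45
eef_pos: [0.5771, -0.0155, 0.2242]
tool_rot: [0.001, 0.921, 0.389, -0.0]
wrist_force: [-0.6, 0.7, -0.0]
gripper_width: 0.0006
```

```bash
python3 -c "
from h import *
o,x,y=st()
a=snap('side','side12');t=snap('top','top12')
n=red(a,(150,210,300,330),'side');print('side now',n);print('side start',red(cv2.imread('pics/side0.png')[:,:,::-1],(150,210,300,330),'side'))
for f in ('top0','top12'):
    i=cv2.imread(f'pics/{f}.png')[:,:,::-1];
    try: print(f,red(i,(170,215,240,290),'top'))
    except Exception as e: print(e)
cv2.imwrite('pics/z12.png',np.vstack([a[100:300,120:440],t[100:300,120:440]])[:,:,::-1])
for c in('top','side'):
  for k in('eyepiece_d','objective_a','sample_box_1'):
    print(c,k,robot.landmark_of(k,c)[:1])
print(robot.get_obs()['time'])"
```

```text
t 25.45 p [ 0.5771 -0.0155  0.2242] psi 45.81913710251041 j [ 0.2211  0.3656 -0.3029  1.753   0.1252  1.0417 -0.8975] F [-0.604   0.672  -0.0067] axis in tool 0.06311417837947604 -0.13953363329183094 q [ 0.0005  0.9211  0.3893 -0.0002]
side now (108, (np.float64(313.93518518518516), np.float64(179.85185185185185)), np.int64(311), np.int64(316), np.int64(169), np.int64(190))
side start (108, (np.float64(313.9166666666667), np.float64(180.09259259259258)), np.int64(311), np.int64(317), np.int64(170), np.int64(190))
top0 (32, (np.float64(260.90625), np.float64(191.78125)), np.int64(258), np.int64(264), np.int64(189), np.int64(195))
top12 (31, (np.float64(260.258064516129), np.float64(191.03225806451613)), np.int64(258), np.int64(263), np.int64(188), np.int64(194))
top eyepiece_d [{'at': [243.2, 226.9], 'p': 0.87}]
top objective_a [{'at': [380.4, 222.3], 'p': 0.6}]
top sample_box_1 []
side eyepiece_d [{'at': [275.1, 211.2], 'p': 0.63}]
side objective_a []
side sample_box_1 [{'at': [370.4, 315.9], 'p': 0.97}]
25.85
```

View pics/z12.png

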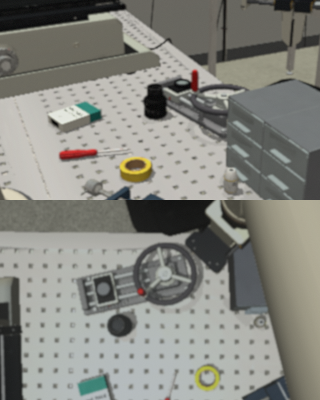

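```bash
python3 -c "
from h import *
print(robot.get_obs()['qd'],robot.get_obs()['wrist_force']);print(robot.close_job())"
```

```text
[ 0.00097421  0.00365414  0.00514251 -0.00642848  0.00175625 -0.00025924
  0.00137047] [ 0.21782632  0.00115518 -0.03931146]
the job is handed in; nothing more can be done
None
```

I pushed the red handle clockwise through one full turn with the closed fingers and handed the job in with the robot clear at about 26 s; no verdict came back. The turn took two stretches of about 250° and 110°. In between I backed off, lifted and turned the wrist half round.

Last checks:
- **Handle:** its red post is back where it started, within 0.3 px in the side picture and 1 px (about 2 mm) in the top picture.
- **Force:** wrist readings while pushing, taken at the end of each move call, were about 2–3.5 N, and near zero after I backed off.
- **Eyepiece:** it was found within about 2 px of its starting place in both cameras.
- **Objective and sample box:** each was found within about 2 px, but in one camera only (objective from the top, sample box from the side). The other camera gave no detection for either.

I did not measure the carriage's 15 mm shift.

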